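# Slide the drilling template over the edge and put it in the tray

## Robot

A 7-joint arm with a two-finger parallel gripper is mounted at the origin on a cart in front of the work surface, level with it; the furniture and walls round the work are solid. World frame = base frame: x ahead of the robot, y to its left, z up, the work surface at z = 0. Lengths are in m, angles in rad, forces in N, time in s.
With the tool pointing down it reaches from about 0.425 to 1.025 m from the base axis. Payload 3.6 kg.
Tool frame: the origin (TCP) lies between the finger pads; the fingertips stand 8 mm ahead of it and the grasp point (between the pads) lies 11 mm behind it; z points along the fingers, x is the direction in which the jaws open and shut, and the axes are right-handed (so a half turn about z gives the same grasp; the last joint's range is limited). The gripper opens to 85 mm and grips with 20 to 120 N. Pads are 22 mm wide; open, the fingers measure 114 mm over their backs; the gripper's body (76 mm by 85 mm) begins 54 mm behind the grasp point. The pads swing forward as they close: fully open they stand 13 mm farther back than shut.
Start: joints at [-1.264, 0.591, 0.048, 1.609, -0.033, 0.943, -0.034], TCP at [0.282, 0.668, 0.202] pointing down, gripper open.
Joint ranges: [-2.69, 2.69], [-0.47, 2.24], [-1.27, 1.36], [0.19, 2.51], [-1.53, 4.68], [0.08, 2.07], [-3.09, 3.09]. Speed limits (rad/s): [2.57, 2.57, 3.14, 3.14, 3.14, 3.14, 3.14].

## Interface

Orientations are given as a unit quaternion [w, x, y, z].
In Python, from workcell import r, claw, ik, monitor, optics, recognise, regions_of, mark_of gives the robot as it stands. Calls block until the motion is done:
- r.move_to(position, orientation): joint-space move of the TCP to a pose.
- r.movel(position, max_speed=0.15, orientation=None, force_limit=None): straight line of the TCP; orientation=None keeps the orientation; max_speed is the mean speed in m/s. With force_limit (N) it stops when the force on the tool has changed by that much, and returns True; else False.
- r.goto_joints(angles): joint-space move.
- claw.command_gripper(opening, newtons=None): opening from 0.0 (shut) to 1.0 (fully open); newtons is the grip in N (None keeps the last); returns when the fingers have stopped.
- r.dwell(seconds).
- ik(position, orientation): joint angles nearest the present ones, or None.
- monitor.get_state(): the state.
- optics.camera(name): name is "side" or "top" or "wrist"; returns (picture, depth): 480x640x3 uint8, blue, green, red; 480x640 float32, m along the optical axis (not along the pixel's ray), 0 where there is no reading.
- optics.get_calibration(name): a dict with "camera_matrix" (3x3 intrinsics, pixels), "pose" (4x4, takes a point from camera to world coordinates). Camera axes: x right, y down, z forward; pixel columns grow to the right and rows downward; lengths in m; the calibration is good to about 2 mm. A picture is of the moment at which its call begins: read the wrist's pose just before it. get_calibration takes no time and is no camera call; for the wrist camera it gives the pose at the moment of the call.
A pose or a line that the arm cannot do raises r.PlanningError and nothing moves.
- r.close_job(): hands the job in, once; it reports no verdict.
Trained networks look in the newest picture that a camera, given by its name, has taken for a name from the list of things; names that differ only in an ending like _2 or _b are one class to them, and where a whole thing is asked for, a point or a joint stands for the part that bears it (a point fixed in the world has none). Each returns a list of dicts, best first, with "p" (0 to 1); they miss things now and then, are a little off and sometimes report something else, mostly with a low value. They report only what shows in the picture. A call takes as long as a camera call. They do not tell look-alikes from the thing itself.
- recognise(camera, name): "extent" ([centre column, centre row, width, height] in pixels, round what is visible of it).
- regions_of(camera, name): "region" (480x640 bool, what is visible of it) and "extent" ([centre column, centre row, width, height] in pixels, round what is visible of it).
- mark_of(camera, name): "xy" ([column, row] in pixels: a listed point, or the origin of a listed thing).
The state is a dict: "t": time; "joint_positions": joint angles; "qvel": joint speeds; "joint_torque": joint torques, N m; "ee_pos": TCP position; "eef_rot": TCP orientation; "contact_force": force on the tool from outside, world axes, zero at the start; "torque": the same for the moment, N m; "gripper_width": opening from 0.0 (shut) to 1.0 (fully open).
Only numpy, scipy, OpenCV 4.12 (cv2) and the standard library are available. Lean on these libraries where they do the work, as an engineer would, in place of code of your own. Each camera call takes 0.05 s, during which the arm holds its last target.

## Task

Slide the long, narrow aluminium drilling template (the plate with three small holes) across the granite block until its plain end sticks well out over the edge facing the robot, then pinch that end by its two sides, lift it off and lay it flat in the wooden tray, without dropping it from a height. Leave the other plate and the bearing where they are.

Things in the scene. Friction and masses are not known exactly. Their poses are not given: they have to be found in the camera images.
- template_center (a point): Centre of the drilling template, a loose flat aluminium plate 140 x 40 x 3 mm (x, y, z), 60 g, lying flat on the granite block. Its x axis runs along its length, from the plain end (-x, nearer the robot) to the end with three 10 mm through holes (at x = +28, y = +9 and -9 mm, and x = +54, y = 0). z is up. At 3 mm it is too thin to be gripped while it lies flat.
- template_plain_end (a point): Middle of the plain end face of the template, half-way up, 70 mm from its centre along -x. Starts about 5 to 45 mm inside the block's front edge; bring it 40 to 55 mm outside (more than 65 mm and the plate tips off). Pressed from above with a fingertip at its middle, with about 5 N, the plate can be dragged: the stone is smooth (friction about 0.25), fingertips grip better.
- block_front_edge (a point): Middle of the top front edge (facing the robot) of the granite block, a fixed dark grey slab 200 mm deep (x) x 220 mm wide (y), top 50 mm above the bench. x points from the front edge over the block to the back, y along the edge, z up. Nothing stands in front of the edge, so fingers can reach down past it.
- tray_in (a point): Centre of the inner floor (5 mm above the bench) of the fixed plywood tray, inside 185 mm along its x by 120 mm along its y, walls 5 mm thick, rim 20 mm above the bench. The template fits flat with its length roughly along the tray's x.
- cover_plate_center (a point): Centre of the other loose aluminium plate on the granite block, 100 x 56 x 3 mm with a single 28 mm hole in the middle; to be left alone. It may lie left or right of the template.
- bearing: Loose steel ball bearing, 52 mm across and 15 mm high, on the bench behind the work; origin at the centre of its underside. To be left alone.
Mind the look-alikes: they are no part of the job. What is shaped like the part that bears template_center but black is not meant.

How it is judged:
By the outcome, as a careful person would: the job done as asked, in the order asked, and still so for the second after the job is handed in, with the robot touching nothing.
It also fails if it takes over 58 s, if anything falls off the work surface, if the arm or the gripper's body presses on something with over 40 N, if the wrist force passes 120 N, or if a joint passes its speed limit or range.

## Working session

There is one attempt and no reset: what is moved stays moved. The work goes in short steps, each a Python script; the robot and the scene stay as the last script left them, time stands still between calls to the robot, and variables do not carry over. Pictures are saved under pics/ and viewed, and the job is handed in when it is done.

```bash
ls; mkdir -p pics; python3 - <<'E'
from workcell import *
import cv2
for c in ["top","side"]:
    p,d=optics.camera(c); cv2.imwrite(f"pics/{c}0.png",p)
    for n in ["template_center","template_plain_end","block_front_edge","tray_in","cover_plate_center"]:
        print(c,n,[(round(m["p"],2),[round(float(v)) for v in m["xy"]]) for m in mark_of(c,n)][:4])
    print(optics.get_calibration(c))
s=monitor.get_state();print(s)
E
```

```text
pics
top template_center [(0.96, [160, 316]), (0.92, [307, 256])]
top template_plain_end [(0.94, [305, 279]), (0.79, [145, 298])]
top block_front_edge [(0.96, [324, 283])]
top tray_in [(0.71, [474, 240])]
top cover_plate_center [(0.61, [352, 247])]
{'camera_matrix': array([[450.83170027,   0.        , 321.01506008],
       [  0.        , 450.83170027, 238.21297451],
       [  0.        ,   0.        ,   1.        ]]), 'pose': array([[-0.00820939, -0.99079908,  0.13509177,  0.41127307],
       [-0.99993378,  0.00922335,  0.00688161,  0.29982855],
       [-0.00806429, -0.13502633, -0.99080919,  1.21000833],
       [ 0.        ,  0.        ,  0.        ,  1.        ]])}
side template_center [(0.79, [242, 200]), (0.58, [305, 237])]
side template_plain_end [(0.86, [277, 239]), (0.6, [256, 192]), (0.29, [352, 375])]
side block_front_edge [(0.93, [268, 249])]
side tray_in [(0.73, [354, 376])]
side cover_plate_center [(0.65, [308, 258])]
{'camera_matrix': array([[469.63748663,   0.        , 324.79608695],
       [  0.        , 469.63748663, 232.84851644],
       [  0.        ,   0.        , 
[... 273 characters left out ...]
t': 0.6, 'joint_positions': array([-1.26448722,  0.59118339,  0.04841172,  1.60850338, -0.03331974,
        0.94267281, -0.03369631]), 'qvel': array([-0.00145382,  0.00038831, -0.00055972,  0.00031433,  0.00060901,
       -0.00059085, -0.00031458]), 'joint_torque': array([-2.91583465e-04, -5.48293662e+01,  1.54498581e+00, -1.98418397e+01,
        9.33643954e-03,  1.87003774e-03,  9.39886782e-07]), 'ee_pos': array([0.28220497, 0.66783431, 0.20171348]), 'eef_rot': array([-5.18508780e-06,  8.33435186e-01,  5.52617219e-01,  2.07137195e-05]), 'contact_force': array([0.52911443, 0.05691922, 0.12413961]), 'torque': array([ 0.06488392, -0.03131033, -0.03670181]), 'gripper_width': 1.0027147612503189}
```

View pics/top0.png

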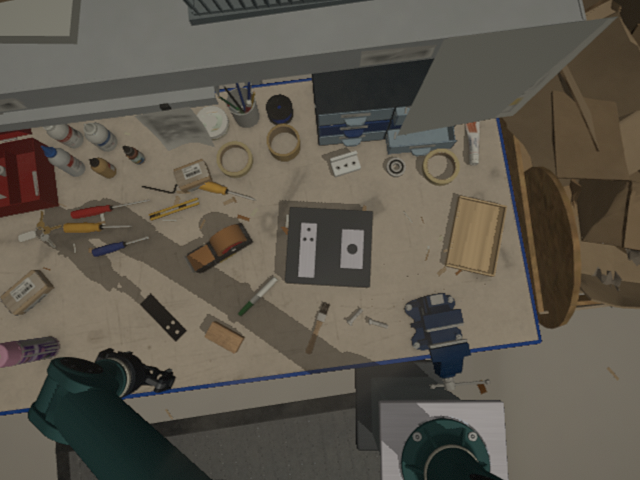

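View pics/side0.png

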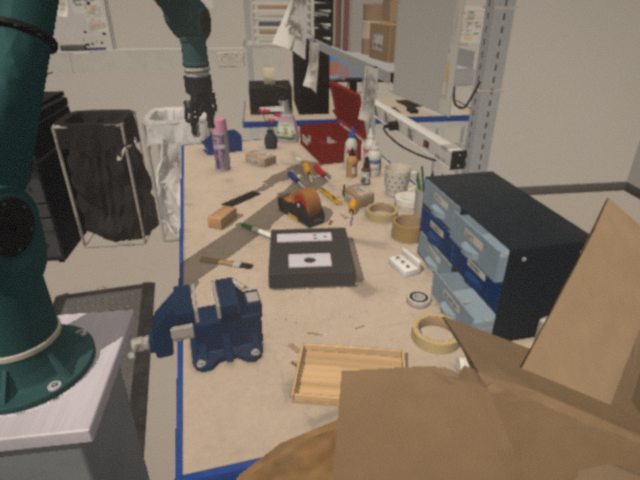

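```bash
python3 - <<'E'
import cv2
p=cv2.imread("pics/top0.png")[170:310,240:400]; cv2.imwrite("pics/crop0.png",cv2.resize(p,None,fx=5,fy=4.2,interpolation=cv2.INTER_CUBIC)[:600,:800])
E
```

```text
(no output)
```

View pics/crop0.png

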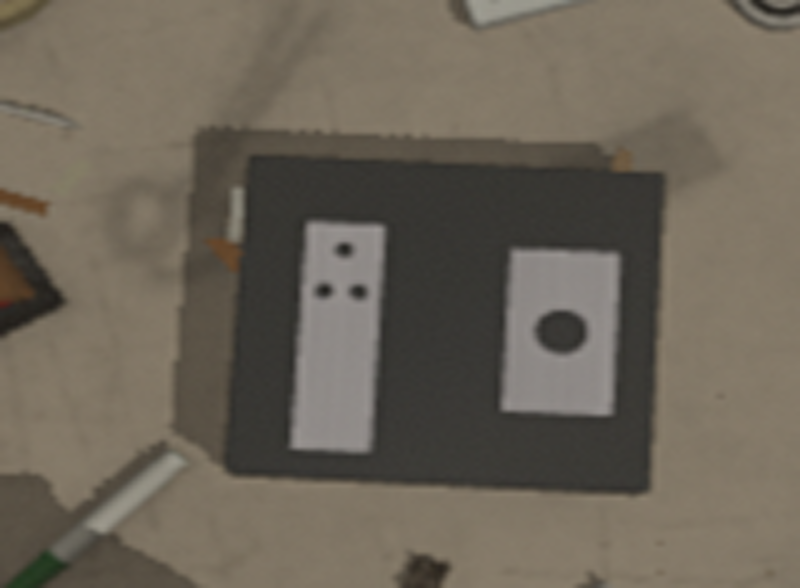

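Candidates in the top picture: the silver three-hole plate on the block at (307,250); a black three-hole bar on the bench at (160,316), which is the look-alike; the cover plate with a single hole at (352,247); and a small white box with dots at (345,163). I choose the silver plate at (307,250). The crop shows its three holes at the far end and its plain end near the front edge. Next I measure.

```bash
cat > h.py <<'E'
from workcell import *
import numpy as np, cv2
def toplane(cal,uv,z):
    K=cal["camera_matrix"];T=cal["pose"]
    uv=np.atleast_2d(np.array(uv,float))
    d=(T[:3,:3]@np.linalg.inv(K)@np.c_[uv,np.ones(len(uv))].T).T
    o=T[:3,3]; return o+d*((z-o[2])/d[:,2])[:,None]
def rect(cal,mask,z):
    cs,_=cv2.findContours(mask.astype(np.uint8),cv2.RETR_EXTERNAL,cv2.CHAIN_APPROX_NONE)
    c=max(cs,key=cv2.contourArea)[:,0,:]
    P=toplane(cal,c,z)[:,:2].astype(np.float32)
    (cx,cy),(w,h),a=cv2.minAreaRect(P*1000)
    if w<h: w,h=h,w; a+=90
    a=(a+90)%180-90
    return np.array([cx,cy])/1000,(w,h),a
def quat(yaw):  # tool down; tool x (jaw dir) at world angle yaw
    return np.array([0,np.cos(yaw/2),np.sin(yaw/2),0])
E
python3 - <<'E'
from h import *
p,d=optics.camera("top");cal=optics.get_calibration("top")
for n,z in [("template_center",.053),("cover_plate_center",.053),("block_front_edge",.05),("tray_in",.02)]:
    for g in regions_of("top",n)[:3]:
        print(n,round(g["p"],2),[round(v) for v in g["extent"]],rect(cal,g["region"],z))
for n,z in [("template_plain_end",.0515),("block_front_edge",.05),("tray_in",.005)]:
    print(n,[toplane(cal,m["xy"],z)[0].round(3) for m in mark_of("top",n)])
# block and tray by colour/depth
T=cal["pose"];K=cal["camera_matrix"]
v,u=np.mgrid[:480,:640]
X=np.stack([(u-K[0,2])/K[0,0]*d,(v-K[1,2])/K[1,1]*d,d],-1)@T[:3,:3].T+T[:3,3]
z=X[...,2]
m=(abs(z-.05)<.008)&(u>270)&(u<390)&(v>195)&(v<300)
print("block",rect(cal,m,.05),np.median(z[m]))
m=(z>.012)&(z<.03)&(u>435)&(u<510)&(v>180)&(v<285)
print("tray",rect(cal,m,.02)); m=(z<.012)&(u>455)&(u<490)&(v>210)&(v<260); print(np.median(z[m]))
E
```

```text
template_center 0.82 [162, 319, 46, 42] (array([0.37063623, 0.71000201]), (129.90005493164062, 38.40283966064453), 46.241024017333984)
template_center 0.68 [308, 250, 17, 56] (array([0.54030457, 0.34240662]), (142.38323974609375, 44.710018157958984), -3.3476486206054688)
cover_plate_center 0.55 [354, 250, 29, 41] (array([0.54096338, 0.2286181 ]), (100.44108581542969, 57.65415573120117), -4.531768798828125)
cover_plate_center 0.49 [307, 250, 19, 50] (array([0.53924231, 0.34246765]), (139.5143585205078, 39.41712188720703), -3.2749099731445312)
block_front_edge 0.57 [329, 247, 92, 84] (array([0.54830896, 0.28456506]), (219.3811798095703, 202.50827026367188), 86.59967803955078)
tray_in 0.76 [478, 237, 62, 80] (array([ 0.57601752, -0.10457753]), (199.66287231445312, 134.23358154296875), -13.7626953125)
template_plain_end [array([0.465, 0.344, 0.052]), array([0.42 , 0.763, 0.052])]
block_front_edge [array([0.454, 0.296, 0.05 ])]
tray_in [array([ 0.573, -0.105,  0.005])]
block (array([0.54763574, 0.28650107]), (219.368896484375, 199.54090881347656), 86.36693572998047) 0.05031606253050225
tray (array([ 0.57712805, -0.10553333]), (195.4801788330078, 132.1405487060547), -13.442230224609375)
0.004283532213051222
```

```bash
python3 - <<'E'
from h import *
q=quat(np.radians(86.6))
for p in [(.5,.345,.25),(.54,.342,.07),(.47,.345,.06),(.43,.35,.04),(.58,-.1,.05)]:
    print(ik(np.array(p),q))
r.move_to(np.array([.48,.335,.25]),q)
claw.command_gripper(0.0,40)
cal=optics.get_calibration("wrist")
p,d=optics.camera("wrist"); cv2.imwrite("pics/w0.png",p)
for n,z in [("template_center",.053),("cover_plate_center",.053),("block_front_edge",.05)]:
    for g in regions_of("wrist",n)[:3]:
        print(n,round(g["p"],2),[round(v) for v in g["extent"]],rect(cal,g["region"],z))
for n,z in [("template_center",.053),("template_plain_end",.0515),("block_front_edge",.05)]:
    print(n,[toplane(cal,m["xy"],z)[0].round(3) for m in mark_of("wrist",n)])
s=monitor.get_state();print(s["t"],s["ee_pos"],s["contact_force"],cal["pose"])
E
```

```text
[-6.76793062e-01  3.90464789e-01 -2.36167623e-03  1.83518313e+00
  1.13334022e-03  9.15946030e-01  8.31787902e-01]
[-0.6119044   0.64690297 -0.03405708  1.89522711  0.036352    0.60004948
  0.84236512]
[-0.68452821  0.61055176 -0.03677136  2.02746741  0.04363442  0.50429384
  0.75858623]
[-0.73796523  0.61976463 -0.03708751  2.09857108  0.05236231  0.42409631
  0.69556447]
[ 0.12442591  0.63094951 -0.04295977  2.01863189  0.05355178  0.49304877
  1.55400145]
template_center 0.92 [331, 255, 38, 105] (array([0.52689935, 0.34477451]), (108.20662689208984, 40.91563034057617), -3.7182540893554688)
cover_plate_center 0.85 [213, 279, 59, 96] (array([0.54472394, 0.22866243]), (100.11070251464844, 57.750667572021484), -3.3605499267578125)
block_front_edge 0.93 [271, 273, 228, 187] (array([0.54699036, 0.28793951]), (220.78370666503906, 200.56265258789062), 86.91645050048828)
template_center [array([0.541, 0.349, 0.053])]
template_plain_end [array([0.471, 0.35 , 0.051]), array([0.544, 0.229, 0.051])]
block_front_edge [array([0.453, 0.291, 0.05 ])]
3.5667 [0.48000838 0.33497902 0.25001436] [-0.95982042  0.00900142  0.26448537] [[ 5.87829729e-02  9.60519120e-01  2.71933047e-01  4.11464199e-01]
 [ 9.98270557e-01 -5.63755090e-02 -1.66642373e-02  3.40002300e-01]
 [-6.75954563e-04  2.72442328e-01 -9.62171877e-01  4.23742973e-01]
 [ 0.00000000e+00  0.00000000e+00  0.00000000e+00  1.00000000e+00]]
```

View pics/w0.png

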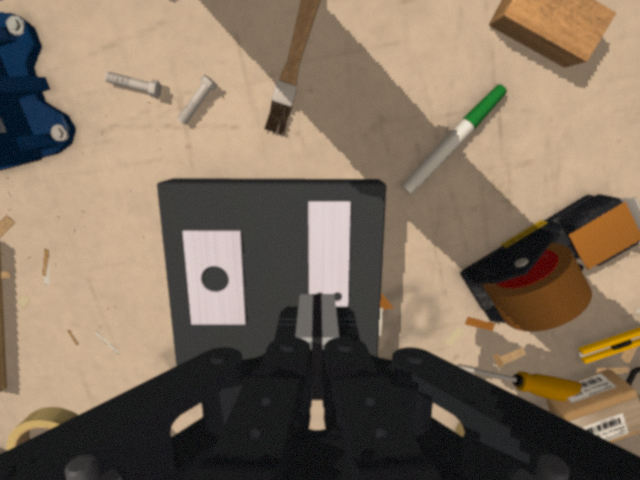

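The wrist view shows the plate's plain end at about (329,203). It is about 21 mm inside the front edge, with the holes hidden under the fingers. Now I press its middle and drag in steps, watching the force.

```bash
python3 - <<'E'
from h import *
q=quat(np.radians(86.6)); st=monitor.get_state
c=np.array([.542,.3435])
r.move_to(np.array([*c,.09]),q)
r.movel(np.array([*c,.068]),0.1)
r.dwell(.1); f0=st()["contact_force"]; print("f0",f0)
hit=r.movel(np.array([*c,.054]),0.015,force_limit=5)
s=st();print(hit,s["t"],s["ee_pos"],s["contact_force"]-f0)
r.dwell(.2);s=st();print(s["ee_pos"],s["contact_force"]-f0)
E
```

```text
f0 [ 0.14577788 -1.02709858  0.73225475]
False 5.8417 [0.5420589  0.34355606 0.054071  ] [ 0.32712964  1.03163296 -1.03893577]
[0.5421219  0.34355196 0.05416701] [0.19210337 0.96558546 0.16402115]
```

```bash
python3 - <<'E'
from h import *
s=monitor.get_state();print(s["gripper_width"],s["ee_pos"],s["contact_force"])
for c in ["side","wrist"]:
    p,d=optics.camera(c); 
    if c=="side": p=cv2.resize(p[180:300,230:390],None,fx=5,fy=5,interpolation=cv2.INTER_CUBIC)
    cv2.imwrite(f"pics/{c}1.png",p)
E
```

```text
-0.003179271906738043 [0.5421219  0.34355196 0.05416701] [ 0.33788125 -0.06151312  0.8962759 ]
```

View pics/side1.png

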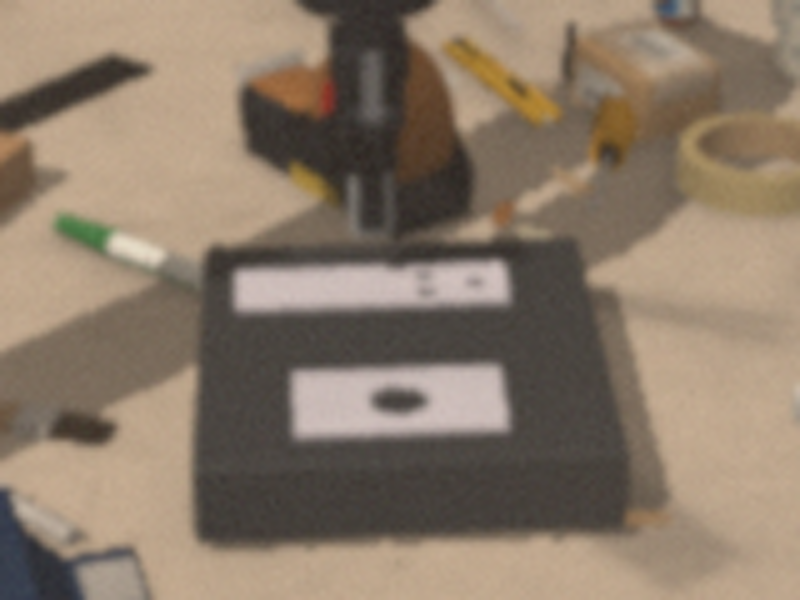

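View pics/wrist1.png

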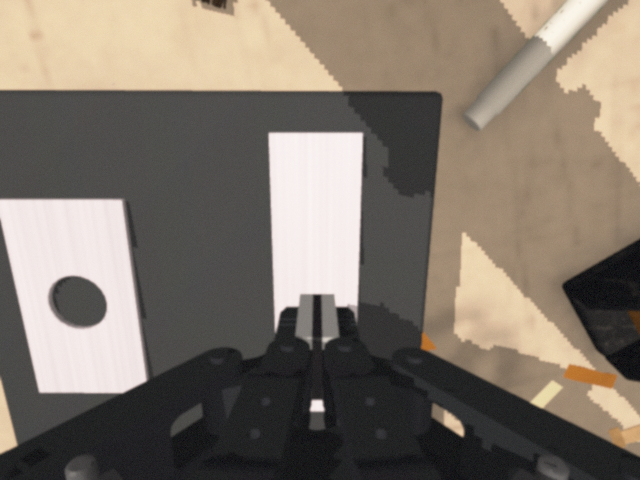

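```bash
cat >> h.py <<'E'
def proj(cal,P):
    T=np.linalg.inv(cal["pose"]);p=T[:3,:3]@np.array(P)+T[:3,3];u=cal["camera_matrix"]@p;return (u[:2]/u[2]).round(1)
E
python3 - <<'E'
from h import *
for c in ["side","wrist","top"]:
    cal=optics.get_calibration(c)
    for z in (.046,.053,.065,.08): print(c,z,proj(cal,[.542,.3435,z]))
p,d=optics.camera("side")
print(d[215:245:3,304],d[222,300:310])
cal=optics.get_calibration("side")
K=cal["camera_matrix"];T=cal["pose"]
for u,v in [(302,222),(305,224),(306,218),(300,236),(300,240)]:
    print(u,v,T[:3,:3]@(np.linalg.inv(K)@[u,v,1]*d[v,u])+T[:3,3])
E
```

```text
side 0.046 [303.5 238.9]
side 0.053 [303.4 236.5]
side 0.065 [303.3 232.4]
side 0.08 [303.3 227.2]
wrist 0.046 [314.9 279.6]
wrist 0.053 [314.8 284.8]
wrist 0.065 [314.6 294.6]
wrist 0.08 [314.4 308.9]
top 0.046 [307.4 249. ]
top 0.053 [307.3 248.7]
top 0.065 [307.1 248.2]
top 0.08 [306.9 247.5]
[1.1656166 1.1695843 1.1737336 1.1779318 1.3700694 1.2488859 1.2210349
 1.2131855 1.1993015 1.1881055] [1.1856517 1.1734029 1.1745408 1.1789331 1.183176  1.1758568 1.1787953
 1.182393  1.3577945 1.3566111]
302 222 [0.53792457 0.33066618 0.10127274]
305 224 [0.54597272 0.337053   0.09198638]
306 218 [0.54819246 0.33152704 0.1113492 ]
300 236 [0.53310978 0.34232314 0.05571604]
300 240 [0.53176067 0.32836294 0.05167061]
```

```bash
python3 - <<'E'
from h import *
s=monitor.get_state();print(s["ee_pos"],s["joint_positions"],s["t"])
cal=optics.get_calibration("wrist");p,d=optics.camera("wrist");K=cal["camera_matrix"];T=cal["pose"]
def P(u,v): return (T[:3,:3]@(np.linalg.inv(K)@[u,v,1]*d[v,u])+T[:3,3]).round(4)
for u,v in [(317,230),(317,280),(310,297),(326,297),(310,310),(326,310),(326,330),(310,335)]: print(u,v,d[v,u],P(u,v))
p,d=optics.camera("side");cal=optics.get_calibration("side");K=cal["camera_matrix"];T=cal["pose"]
for v in range(200,240,3): print(v,[tuple(P(u,v)) for u in (302,306)])
p,d=optics.camera("top");cv2.imwrite("pics/top1.png",cv2.resize(p[170:310,240:400],None,fx=5,fy=4.2,interpolation=cv2.INTER_CUBIC))
E
```

```text
[0.54205904 0.3435211  0.05407463] [-0.63870647  0.67182921  0.00474689  1.8968086  -0.00538663  0.57282046
  0.88101711] 6.1917
317 230 0.17758922 [0.5147 0.3462 0.0549]
317 280 0.1841467 [0.5389 0.3447 0.0549]
310 297 0.14706066 [0.5317 0.3425 0.0915]
326 297 0.14648712 [0.5318 0.3485 0.092 ]
310 310 0.13456708 [0.531  0.3428 0.1043]
326 310 0.13608918 [0.532  0.3483 0.1029]
326 330 0.12154011 [0.5317 0.348  0.118 ]
310 335 0.117383204 [0.5309 0.3431 0.1221]
200 [(np.float64(0.5355), np.float64(0.2919), np.float64(0.1783)), (np.float64(0.5476), np.float64(0.3185), np.float64(0.166))]
203 [(np.float64(0.5347), np.float64(0.2843), np.float64(0.174)), (np.float64(0.544), np.float64(0.2826), np.float64(0.1742))]
206 [(np.float64(0.535), np.float64(0.2886), np.float64(0.1643)), (np.float64(0.5446), np.float64(0.2898), np.float64(0.1633))]
209 [(np.float64(0.5358), np.float64(0.2997), np.float64(0.1514)), (np.float64(0.545), np.float64(0.2956), np.float64(0.1527))]
212 [(np.float64(0.537), np.float64(0.3146), np.float64(0.1364)), (np.float64(0.5465), np.float64(0.3115), np.float64(0.1373
[... 457 characters left out ...]
p.float64(0.548), np.float64(0.332), np.float64(0.0944))]
227 [(np.float64(0.5523), np.float64(0.5004), np.float64(0.0004)), (np.float64(0.5641), np.float64(0.5008), np.float64(-0.0006))]
230 [(np.float64(0.5422), np.float64(0.3841), np.float64(0.051)), (np.float64(0.5528), np.float64(0.3845), np.float64(0.0501))]
233 [(np.float64(0.5399), np.float64(0.3594), np.float64(0.0551)), (np.float64(0.5505), np.float64(0.3614), np.float64(0.0533))]
236 [(np.float64(0.5383), np.float64(0.3431), np.float64(0.055)), (np.float64(0.5487), np.float64(0.3437), np.float64(0.0539))]
239 [(np.float64(0.5371), np.float64(0.3301), np.float64(0.0532)), (np.float64(0.547), np.float64(0.3266), np.float64(0.0544))]
```

The fingertips are really at z ≈ 0.089, seen by both the side and wrist depth, while the reported TCP is 0.054. The tips stand about 35 mm behind the reported TCP rather than 8 mm ahead, so I go by the measured offset. I'll descend further under force guard.

```bash
python3 - <<'E'
from h import *
q=quat(np.radians(86.6)); st=monitor.get_state
c=np.array([.542,.3435])
for p in [(.43,.35,-.005),(.58,-.1,-.05),(.58,-.1,-.04),(.53,-.1,-.04),(.47,.346,.015)]:
    print(ik(np.array(p),q) is not None, ik(np.array(p),quat(np.radians(76.5))) is not None)
r.movel(np.array([*c,.030]),0.06)
r.dwell(.1); f0=st()["contact_force"]; print("f0",f0)
hit=r.movel(np.array([*c,.006]),0.02,force_limit=5)
s=st();print(hit,s["t"],s["ee_pos"],s["contact_force"]-f0)
r.dwell(.2);s=st();print(s["ee_pos"],s["contact_force"]-f0)
E
```

```text
True True
True True
True True
True True
True True
f0 [-0.67880417 -0.33450813 -1.85681564]
True 7.5417 [0.54220273 0.34361258 0.02357905] [ 0.71219674 -0.02690635  5.98065942]
[0.5421994  0.3435861  0.02356184] [0.18554455 0.15759363 7.45892004]
```

```bash
python3 - <<'E'
from h import *
st=monitor.get_state
s=st();p=s["ee_pos"].copy();d=np.array([-np.cos(np.radians(3.4)),np.sin(np.radians(3.4)),0])
z=p[2]
for i in range(4):
    p=p+d*.017; p[2]=z
    r.movel(p,0.05)
    fs=[]
    for _ in range(3): r.dwell(.03);fs.append(st()["contact_force"])
    f=np.mean(fs,0);s=st();print(s["t"],s["ee_pos"].round(4),f.round(2))
    fz=f[2]+.0
    if fz<3.5: z-=.0003
    if fz>9: z+=.0003
cal=optics.get_calibration("wrist")
pc,_=optics.camera("wrist"); cv2.imwrite("pics/w2.png",pc)
for g in regions_of("wrist","template_center")[:2]:
    print(round(g["p"],2),[round(v) for v in g["extent"]],rect(cal,g["region"],.053))
for g in regions_of("wrist","block_front_edge")[:2]:print(rect(cal,g["region"],.05))
E
```

```text
8.3167 [0.5243 0.3448 0.0236] [-1.79  0.33  4.74]
8.9083 [0.5073 0.3457 0.0235] [-1.49  0.06  5.6 ]
9.5 [0.4904 0.3467 0.0235] [-1.05  0.19  5.06]
10.0917 [0.4735 0.3476 0.0235] [-1.59  0.08  4.45]
0.7 [316, 278, 113, 288] (array([0.44564774, 0.34935327]), (84.18763732910156, 40.72871398925781), -3.16070556640625)
0.39 [224, 339, 448, 197] (array([0.47312738, 0.2712128 ]), (113.08889770507812, 68.6081771850586), 86.68907928466797)
(array([0.47466064, 0.26959766]), (115.06930541992188, 69.99427795410156), 86.00359344482422)
```

View pics/w2.png

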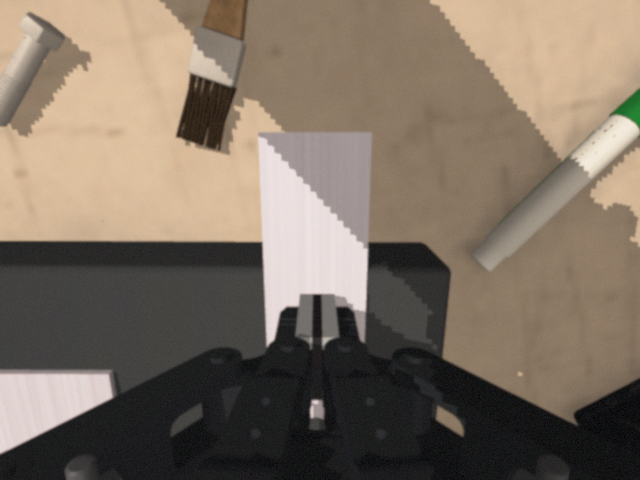

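```bash
python3 - <<'E'
from h import *
cal=optics.get_calibration("wrist")
print(toplane(cal,[(259,132),(372,132)],.053),toplane(cal,[(250,241),(250,262),(420,262)],.05))
E
```

```text
[[0.40305678 0.33218807 0.053     ]
 [0.40540941 0.37225524 0.053     ]] [[0.44354247 0.32420871 0.05      ]
 [0.45213583 0.3233031  0.05      ]
 [0.45605871 0.39067121 0.05      ]]
```

The overhang is about 49 mm (plain end at x ≈ 0.404, block edge at x ≈ 0.453), which is in the 40–55 mm window. Next I lift, open and approach the end from above.

```bash
python3 - <<'E'
from h import *
st=monitor.get_state; q=quat(np.radians(86.7))
p=st()["ee_pos"].copy(); p[2]+=.05; r.movel(p,.15)
claw.command_gripper(0.8,60)
r.movel(np.array([.4262,.3509,.07]),.12,orientation=q)
cal=optics.get_calibration("wrist");pc,d=optics.camera("wrist"); cv2.imwrite("pics/w3.png",pc)
for g in regions_of("wrist","template_center")[:2]:
    print(round(g["p"],2),[round(v) for v in g["extent"]],rect(cal,g["region"],.053))
pc,_=optics.camera("side"); cv2.imwrite("pics/s3.png",cv2.resize(pc[180:300,210:370],None,fx=5,fy=5,interpolation=cv2.INTER_CUBIC))
s=st();print(s["t"],s["ee_pos"],s["gripper_width"])
E
```

```text
0.82 [315, 330, 77, 202] (array([0.46337817, 0.34839832]), (120.0103530883789, 41.43950653076172), -3.335906982421875)
12.0833 [0.42762414 0.3509605  0.07024456] 0.7989109851435291
```

View pics/w3.png

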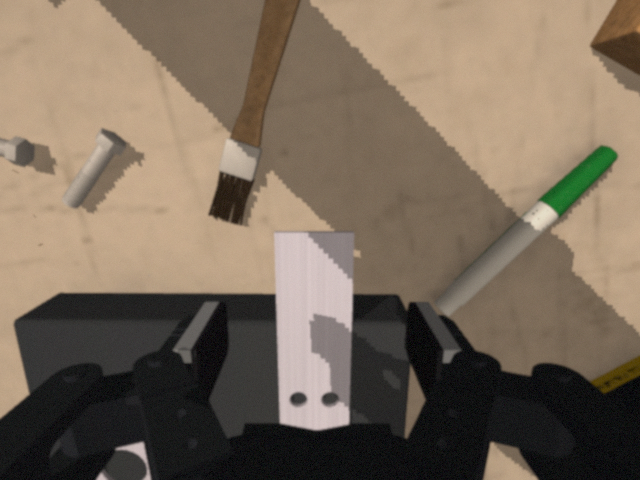

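View pics/s3.png

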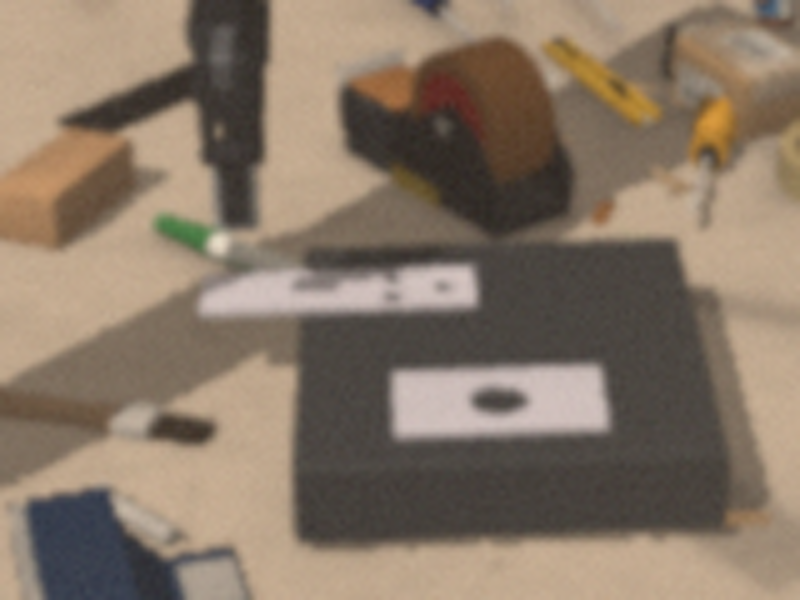

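```bash
python3 - <<'E'
from h import *
st=monitor.get_state
hit=r.movel(np.array([.428,.3509,-.002]),.08,force_limit=8)
print(hit,st()["ee_pos"])
pc,_=optics.camera("side"); cv2.imwrite("pics/s4.png",cv2.resize(pc[180:300,210:370],None,fx=5,fy=5,interpolation=cv2.INTER_CUBIC))
E
```

```text
False [ 0.42828908  0.35114535 -0.00167227]
```

View pics/s4.png

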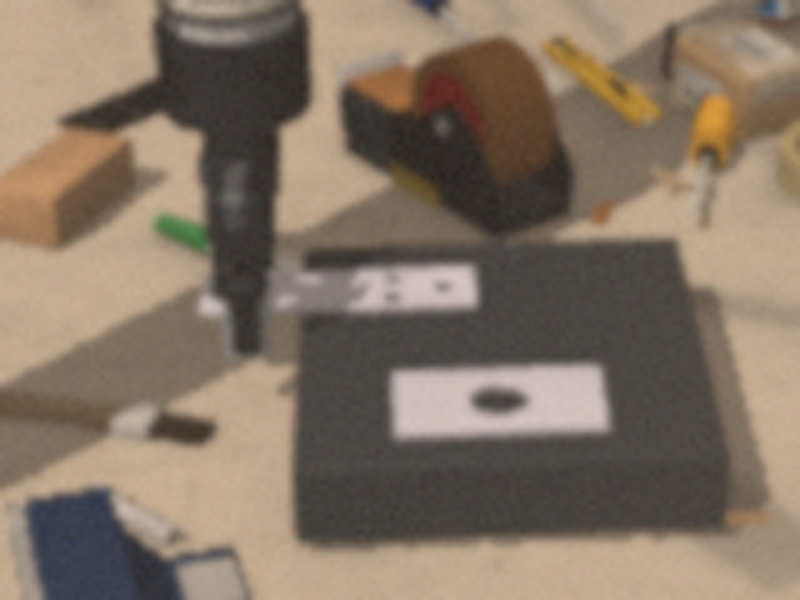

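```bash
python3 - <<'E'
from h import *
st=monitor.get_state;cal=optics.get_calibration("side")
for z in (.02,.03,.04,.05): print(z,proj(cal,[.428,.31,z]))
f0=st()["contact_force"]
claw.command_gripper(0.0,50); r.dwell(.2)
s=st();print(s["t"],s["gripper_width"],s["contact_force"]-f0,s["torque"])
pc,_=optics.camera("side"); cv2.imwrite("pics/s5.png",cv2.resize(pc[180:300,210:370],None,fx=5,fy=5,interpolation=cv2.INTER_CUBIC))
E
```

```text
0.02 [259.7 257. ]
0.03 [259.5 253.6]
0.04 [259.3 250.1]
0.05 [259.  246.6]
13.7667 0.4495471054050512 [-0.25407975 -0.83237938  3.74376393] [ 0.02447093 -0.04489534  0.00478726]
```

View pics/s5.png

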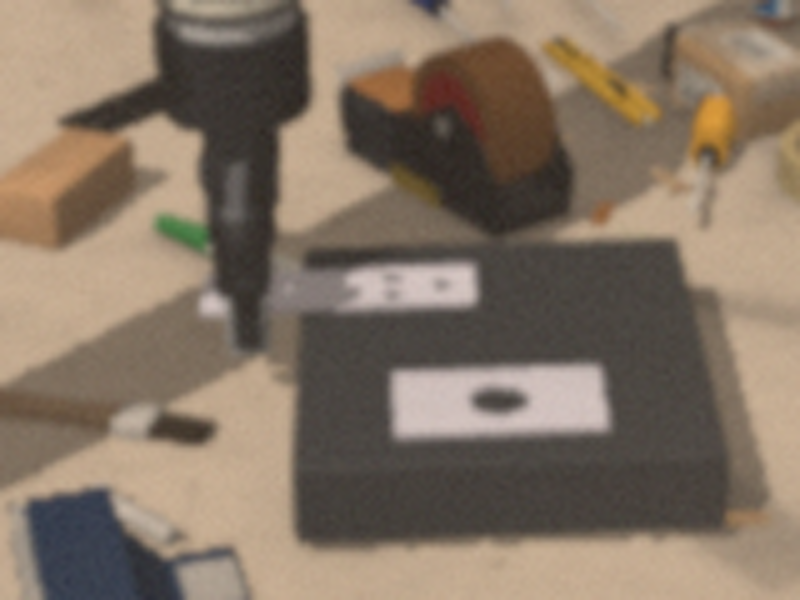

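Gripped at a width of 0.45 (about 38 mm). Now I lift and check.

```bash
python3 - <<'E'
from h import *
st=monitor.get_state
p=st()["ee_pos"].copy()
r.movel(p+[0,0,.03],.05)
r.movel(p+[0,0,.12],.12)
s=st();print(s["t"],s["gripper_width"],s["ee_pos"])
pc,_=optics.camera("side"); cv2.imwrite("pics/s6.png",cv2.resize(pc[120:300,170:410],None,fx=3.3,fy=3.3,interpolation=cv2.INTER_CUBIC))
cal=optics.get_calibration("wrist");pc,d=optics.camera("wrist"); cv2.imwrite("pics/w6.png",pc)
E
```

```text
15.475 0.44692537216806566 [0.42771213 0.35067673 0.1177037 ]
```

View pics/s6.png

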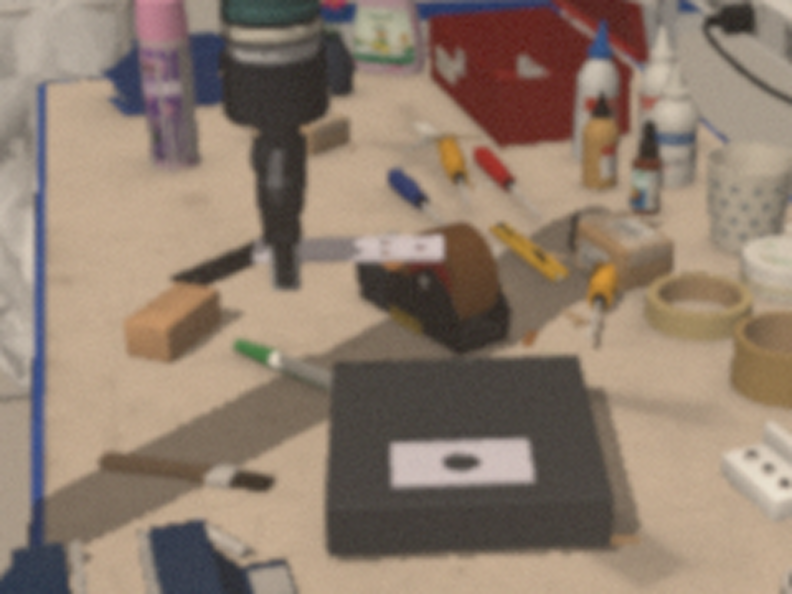

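View pics/w6.png

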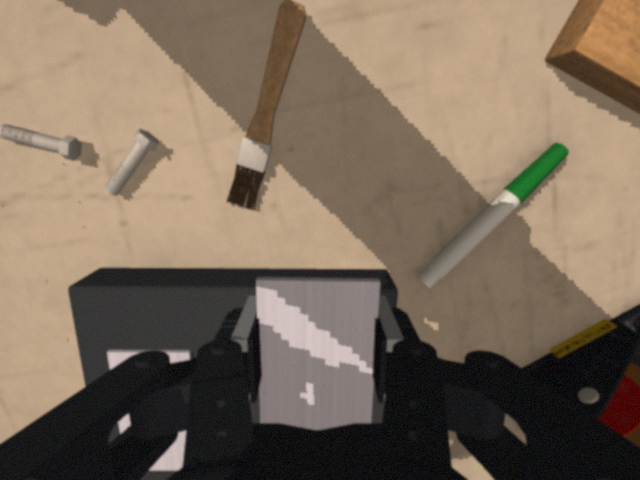

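The plate is held level and the cover plate is untouched. But the fingertips reach about 16 mm below the plate, so releasing it in the tray would drop it about 15 mm. I'll set it back in the same overhang and regrip 10 mm higher on the fingers, so it can be laid down gently.

```bash
python3 - <<'E'
from h import *
st=monitor.get_state
p=np.array([.428,.3509,0])
r.movel(p+[0,0,.012],.12); r.dwell(.15); f0=st()["contact_force"]
hit=r.movel(p+[0,0,-.005],.015,force_limit=3)
s=st();print(hit,s["ee_pos"],s["contact_force"]-f0); z=s["ee_pos"][2]
claw.command_gripper(0.6); r.dwell(.1)
r.movel(p+[0,0,z+.0105],.05); r.dwell(.1)
cal=optics.get_calibration("wrist");pc,d=optics.camera("wrist"); cv2.imwrite("pics/w7.png",pc)
for g in regions_of("wrist","template_center")[:2]:
    print(round(g["p"],2),[round(v) for v in g["extent"]],rect(cal,g["region"],.053))
pc,_=optics.camera("side"); cv2.imwrite("pics/s7.png",cv2.resize(pc[180:300,210:370],None,fx=5,fy=5,interpolation=cv2.INTER_CUBIC))
print(st()["t"],st()["ee_pos"])
E
```

```text
True [ 0.42787722  0.35080978 -0.00190907] [0.42490667 0.61082722 4.96204868]
0.8 [320, 349, 111, 163] (array([0.43761182, 0.35094971]), (67.89098358154297, 40.48575210571289), -4.168327331542969)
18.6167 [0.42790203 0.35079885 0.00848385]
```

View pics/w7.png

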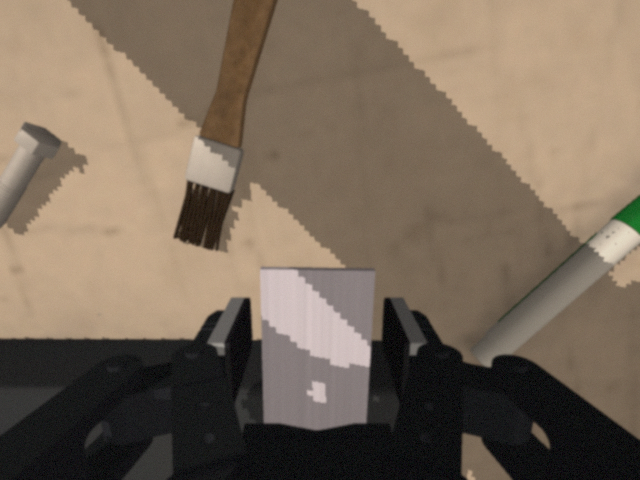

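View pics/s7.png

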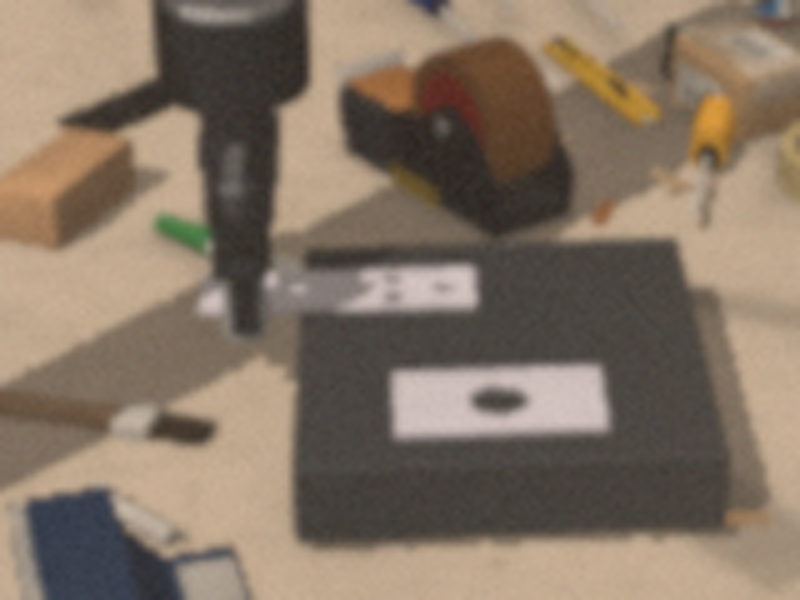

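```bash
python3 - <<'E'
from h import *
cal=optics.get_calibration("side")
for y in (.315,.323,.331):
  print(y,[(z,proj(cal,[.428,y,z])) for z in (.035,.04,.045,.05)])
st=monitor.get_state
claw.command_gripper(0.0,60); r.dwell(.2)
p=st()["ee_pos"].copy();print(p,st()["gripper_width"])
r.movel(p+[0,0,.01],.04)
pc,_=optics.camera("side"); cv2.imwrite("pics/s8.png",cv2.resize(pc[180:300,210:370],None,fx=5,fy=5,interpolation=cv2.INTER_CUBIC))
print(st()["t"],st()["gripper_width"],st()["torque"])
E
```

```text
0.315 [(0.035, array([259.4, 250.9])), (0.04, array([259.2, 249.1])), (0.045, array([259.1, 247.4])), (0.05, array([259. , 245.7]))]
0.323 [(0.035, array([259.3, 249.3])), (0.04, array([259.2, 247.6])), (0.045, array([259.1, 245.9])), (0.05, array([259. , 244.1]))]
0.331 [(0.035, array([259.3, 247.8])), (0.04, array([259.2, 246. ])), (0.045, array([259. , 244.3])), (0.05, array([258.9, 242.6]))]
[0.42791023 0.35085106 0.00864154] 0.4438995898551788
19.5417 0.4407831248456668 [-0.00032348  0.01406299  0.02668779]
```

View pics/s8.png

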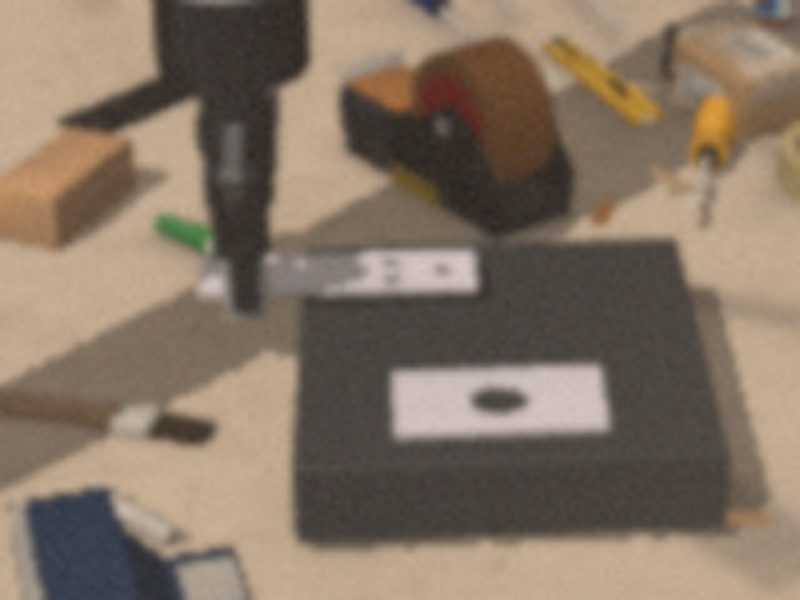

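```bash
python3 - <<'E'
from h import *
st=monitor.get_state
p=st()["ee_pos"].copy()
r.movel([p[0],p[1],.12],.12)
q=quat(np.radians(76.4))
r.movel(np.array([.5331,-.0944,.12]),.2,orientation=q)
r.dwell(.1)
s=st();print(s["t"],s["gripper_width"],s["ee_pos"],s["eef_rot"])
r.movel(np.array([.5331,-.0944,.02]),.1)
for c in ["top","side","wrist"]:
    pc,d=optics.camera(c)
    if c=="top": 
        cal=optics.get_calibration(c)
        for g in regions_of(c,"template_center")[:2]: print(round(g["p"],2),[round(v) for v in g["extent"]],rect(cal,g["region"],.065))
        pc=cv2.resize(pc[160:300,410:550],None,fx=4.2,fy=4.2,interpolation=cv2.INTER_CUBIC)
    if c=="side": pc=cv2.resize(pc[260:440,250:430],None,fx=3.3,fy=3.3,interpolation=cv2.INTER_CUBIC)
    cv2.imwrite(f"pics/{c}9.png",pc)
print(st()["t"],st()["gripper_width"])
E
```

```text
23.075 0.4403981428934775 [ 0.53304012 -0.09356129  0.12000073] [-1.66054954e-04  7.85427208e-01  6.18954015e-01  3.21962165e-05]
0.89 [163, 320, 48, 46] (array([0.37043451, 0.70510565]), (130.4066162109375, 38.01651382446289), 46.24108123779297)
0.61 [484, 236, 23, 56] (array([ 0.59936584, -0.11163118]), (92.32255554199219, 41.410072326660156), -14.696342468261719)
24.425 0.4433521286575963
```

View pics/top9.png

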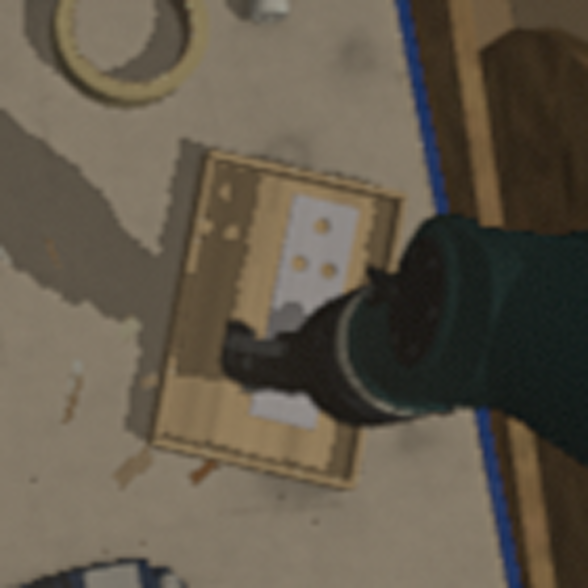

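View pics/side9.png

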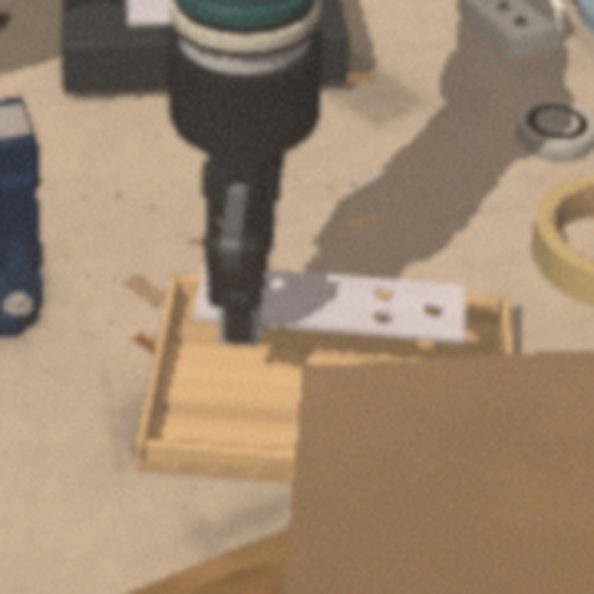

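View pics/wrist9.png

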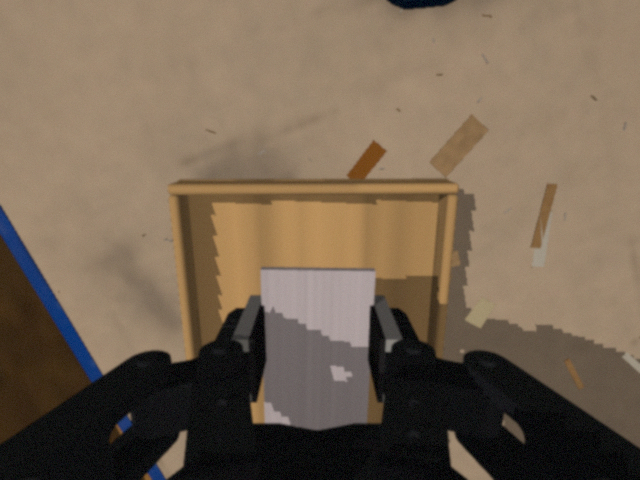

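The plate hangs level, centred over the tray and aligned with it. I lower it until it touches.

```bash
python3 - <<'E'
from h import *
st=monitor.get_state
p=np.array([.5331,-.0944,0])
r.movel(p+[0,0,-.018],.08); r.dwell(.15); f0=st()["contact_force"]
hit=r.movel(p+[0,0,-.040],.015,force_limit=4)
s=st();print(hit,s["t"],s["ee_pos"],s["contact_force"]-f0,s["gripper_width"])
pc,_=optics.camera("side"); cv2.imwrite("pics/s10.png",cv2.resize(pc[260:440,250:430],None,fx=3.3,fy=3.3,interpolation=cv2.INTER_CUBIC))
E
```

```text
True 25.9083 [ 0.53317107 -0.09439021 -0.02558317] [0.37351536 0.23298983 6.47229528] 0.4420541533198268
```

View pics/s10.png

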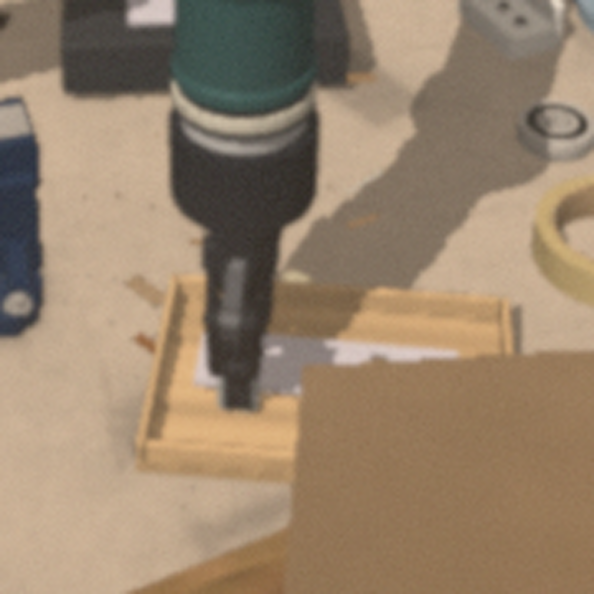

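The tips touch with the plate still about 10 mm above the floor, so I tilt slightly to let the hole end rest on the floor first. Then only one end settles a few mm on release.

```bash
python3 - <<'E'
from h import *
from scipy.spatial.transform import Rotation as R
st=monitor.get_state
s=st();p=s["ee_pos"].copy();w=s["eef_rot"]
ya=np.radians(76.4);ax=np.array([np.cos(ya),np.sin(ya),0]);px=np.array([np.sin(ya),-np.cos(ya),0])
th=np.radians(6.5)
Q=R.from_rotvec(ax*th)*R.from_quat([*w[1:],w[0]]); qq=Q.as_quat(); qn=np.array([qq[3],*qq[:3]])
p2=p-px*.0306*np.sin(th)+[0,0,.003]
r.movel(p+[0,0,.003],.05)
f0=st()["contact_force"]
hit=r.movel(p2,.01,orientation=qn,force_limit=5)
r.dwell(.1);s=st();print(hit,s["t"],s["ee_pos"],s["contact_force"]-f0)
if not hit:
    f0=st()["contact_force"]
    hit=r.movel(p2-[0,0,.005],.01,force_limit=4)
    s=st();print(hit,s["t"],s["ee_pos"],s["contact_force"]-f0)
pc,_=optics.camera("side"); cv2.imwrite("pics/s11.png",cv2.resize(pc[260:440,250:430],None,fx=3.3,fy=3.3,interpolation=cv2.INTER_CUBIC))
E
```

```text
False 26.8083 [ 0.5288397  -0.09343602 -0.02271874] [0.24358911 0.57870612 1.13598131]
True 27.1583 [ 0.52934427 -0.09347859 -0.02465991] [-0.50973255  0.01544108  4.61388829]
```

View pics/s11.png

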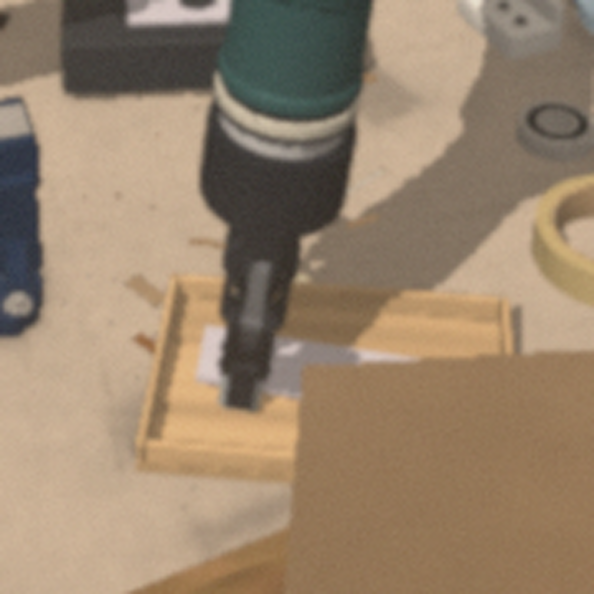

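```bash
python3 - <<'E'
from h import *
st=monitor.get_state
claw.command_gripper(0.65); r.dwell(.2)
p=st()["ee_pos"].copy();print(st()["t"],st()["gripper_width"])
r.movel(p+[0,0,.03],.06)
r.movel(p+[0.003,0,.10],.12,orientation=quat(np.radians(76.4)))
for c in ["side","wrist"]:
    pc,d=optics.camera(c)
    if c=="side": pc=cv2.resize(pc[200:440,190:430],None,fx=2.5,fy=2.5,interpolation=cv2.INTER_CUBIC)
    cv2.imwrite(f"pics/{c}12.png",pc)
r.move_to(np.array([.43,.15,.30]),quat(np.radians(76.4)))
pc,d=optics.camera("top");cal=optics.get_calibration("top")
for n,z in [("template_center",.008),("cover_plate_center",.053),("tray_in",.02)]:
    for g in regions_of("top",n)[:3]: print(n,round(g["p"],2),[round(v) for v in g["extent"]],rect(cal,g["region"],z))
cv2.imwrite("pics/top12.png",cv2.resize(pc[140:310,270:530],None,fx=3,fy=3,interpolation=cv2.INTER_CUBIC))
K=cal["camera_matrix"];T=cal["pose"]
v,u=np.mgrid[:480,:640]
X=np.stack([(u-K[0,2])/K[0,0]*d,(v-K[1,2])/K[1,1]*d,d],-1)@T[:3,:3].T+T[:3,3]
print([X[vv,uu].round(3).tolist() for uu,vv in [(474,258),(474,240),(476,230)]])
print(st()["t"],st()["ee_pos"])
E
```

```text
27.725 0.6507237715234725
template_center 0.61 [478, 236, 20, 47] (array([ 0.58267187, -0.10718491]), (125.7008285522461, 40.21971130371094), -13.310035705566406)
template_center 0.6 [162, 320, 47, 45] (array([0.36847961, 0.72648602]), (142.71578979492188, 41.463417053222656), 46.24108123779297)
tray_in 0.94 [479, 236, 57, 78] (array([ 0.57758051, -0.10457899]), (196.32168579101562, 134.4097442626953), -13.617431640625)
[[0.459, 0.122, 0.675], [0.567, -0.102, 0.008], [0.594, -0.109, 0.008]]
30.7167 [0.43017852 0.14899548 0.2991438 ]
```

View pics/side12.png

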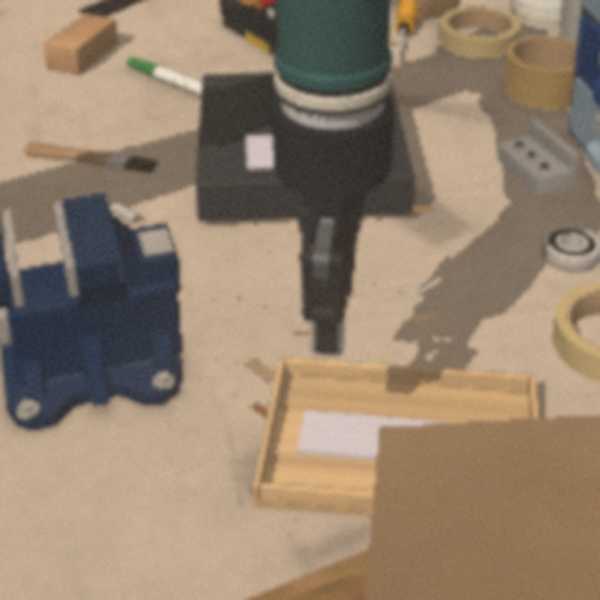

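View pics/top12.png

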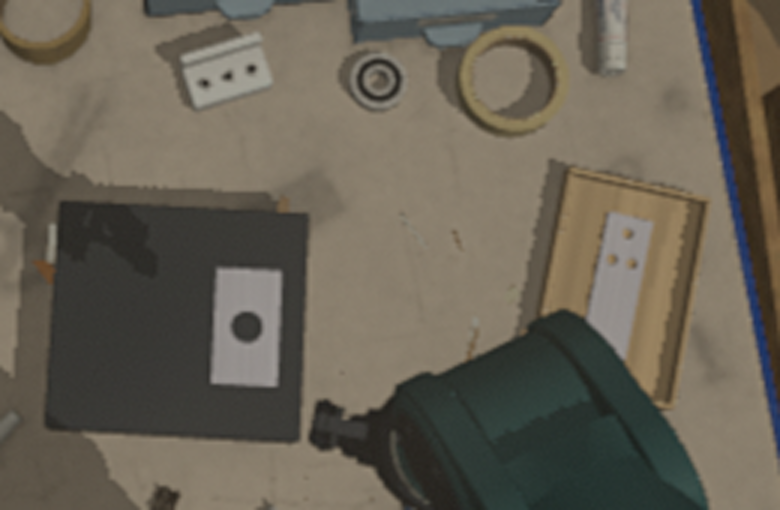

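View pics/wrist12.png

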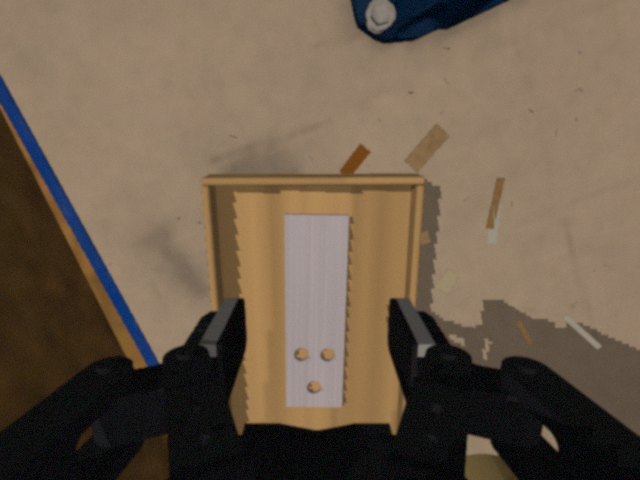

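The plate lies flat in the tray, with its top at z ≈ 0.008 as expected. The cover plate and bearing are undisturbed and the robot is clear, so I hand in.

```bash
python3 -c "
from workcell import *
print(r.close_job(), monitor.get_state()['t'])"
```

```text
the job is handed in; nothing more can be done
the job is handed in; nothing more can be done
```

The drilling template now lies flat in the wooden tray. I handed the job in just after 30.7 s on the robot's clock (limit 58 s).

- **What I did:** I pressed the aluminium three-hole plate at its middle with about 5 N and dragged it 68 mm. Its plain end then stuck out about 49 mm past the front edge. I pinched that end by its sides, lifted the plate, carried it over and laid it in the tray with the hole end touching down first.
- **Last checks:**
  - In the last wrist picture the plate lies whole and centred in the tray.
  - Top depth gives its upper face at z = 0.008 m at two points, which fits a 3 mm plate flat on the 5 mm floor.
  - Its angle is -13.3°, against -13.6° for the tray.
  - The cover plate and bearing look unmoved in the pictures. The network did not report the cover plate in the last top picture, so I have no measured position for it there.
- **What disagreed or was imperfect:**
  - **Tool offset:** The fingertips stood about 30 mm behind the reported TCP, not 8 mm ahead as described. I found this from camera depth and the first contact, and corrected for it.
  - **Second grip:** The first grip was too deep, so after the first lift I set the plate back on the block in the same overhang and gripped it about 10 mm nearer the fingertips.
  - **Release height:** The fingertips still touched the tray floor with the plate about 11 mm up. I tilted it about 6.5° before opening, so only the plain end settled by about 1 cm.

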